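# Turn a guide shaft over from end grip to side grip on V-blocks

### The job

Take the long guide shaft out of the slotted rack by its free end, lay it centred in the pair of V-blocks and let go of it. Then take it again by its middle, in the gap between the two V-blocks, lift it clear and lay it down flat on the floor of the inspection cradle, between the cradle's two end plates.

Things in the scene. Friction and masses are not known exactly. Their poses are not given: they have to be found in the camera images.
- shaft_center (a point): centre of the long guide shaft: plain bright metal rod, 12 mm diameter, 150 mm long, about 60 g, loose, lying in a slot of the rack, axis 32 mm above the table. Its x axis runs along the rod into the rack; y and z turn as it rolls. Only its -x end is free: about 40 mm sticks out in front of the rack over the bare table. It lifts straight up out of the slot.
- rack: fixed grey plastic rack, 128 mm wide, top 42 mm above the table; origin on the table, x runs along its three slots to the back. Slots 50 mm apart, 16 mm wide, open on top and in front, walls 4 mm higher than the shaft: no room for fingers. The other slots hold a short white plunger and a black union. A 110 mm shaft elsewhere is a bystander too.
- v_rest (a point): centre of the shaft when it rests centred in the V-blocks, 36.5 mm above the table; x along the grooves, z up. Two fixed steel V-blocks, each 12 mm long in x, top at 46 mm, 90 degree V 37 mm wide at the mouth, on a base plate 100 x 74 x 8 mm (screw heads to 12 mm). The free gap between the blocks is 56 mm long; a centred shaft overhangs 35 mm past each block.
- cradle_rest (a point): centre of the shaft when it rests centred in the inspection cradle, 32 mm above the table; x along the cradle, z up. Fixed aluminium trough, flat floor at 26 mm, inside 36 mm wide and 174 mm long between dark end plates; walls and plates reach 40 mm. Floor and walls are cut away in the middle, 60 mm long, for the fingers, down to a base plate 6 mm thick (screw heads to 10 mm).

How it is judged:
By the outcome, as a careful person would: the job done as asked, in the order asked, and still so for the second after the job is handed in, with the robot touching nothing.
It also fails if it takes over 61 s, if anything falls off the work surface, if the arm or the gripper's body presses on something with over 40 N, if the wrist force passes 120 N, or if a joint passes its speed limit or range.

### The arm

A 6-joint arm with a two-finger parallel gripper is mounted at the origin on a cart in front of the work surface, level with it; the furniture and walls round the work are solid. World frame = base frame: x ahead of the robot, y to its left, z up, the work surface at z = 0. Lengths are in m, angles in rad, forces in N, time in s.
With the tool pointing down it reaches from about 0.3 to 0.875 m from the base axis. Payload 6.4 kg.
Tool frame: the origin (TCP) lies between the finger pads; the fingertips stand 8 mm ahead of it and the grasp point (between the pads) lies 11 mm behind it (ctrl.finger_overhang is the distance from the TCP to the fingertips, in m); z points along the fingers, y is the line along which they close (so a half turn about z gives the same grasp; the last joint's range is limited). The gripper opens to 85 mm and grips with 20 to 120 N. Pads are 22 mm wide; open, the fingers measure 114 mm over their backs; the gripper's body (76 mm by 85 mm) begins 54 mm behind the grasp point. The pads swing forward as they close: fully open they stand 13 mm farther back than shut.
Start: joints at [-1.467, 0.181, 1.607, -0, 1.354, -0.206], TCP at [0.175, -0.548, 0.203] pointing down, gripper open.
Joint ranges: [-2.99, 2.99], [-0.89, 2.07], [0.3, 2.58], [-1.14, 4.28], [0, 2.63], [-3.12, 3.12]. Speed limits (rad/s): [2.57, 2.57, 3.01, 3.14, 3.14, 3.14].

### API

Orientations are given as a unit quaternion [w, x, y, z].
In Python, from bench import ctrl, camera gives the robot as it stands.
- The arm moves only by the shell command python3 -m pendant 'ROWS' [OPENING]. ROWS is JSON, a list of rows, each a list of 6 numbers: the shift along the world's x, y, z normalised to -1 to 1, where 1 is 200 mm, then the turn, a rotation vector about the world's x, y, z normalised to -1 to 1, where 1 is pi/2 rad. In form: [[dx, dy, dz, rx, ry, rz], ...]. A call has exactly 10 rows; each row shifts and turns the commanded pose from where the row before left it; what a row does not reach is not made up. A row lasts 1/8 s, in which the tool goes at most 62.5 mm and 10.7 degrees, less where a joint would pass 70% of its speed; a pose out of reach is approached as far as the arm can. A call with a number of a shift or a turn outside -1 to 1 is refused whole. A call with a gripper value outside its range is refused whole. OPENING is the opening, from -1 (shut) to 1 (fully open), set as the call begins (- or left out, the last holds). The fingers move at their own pace and stop on an object; the grip force is fixed at half the most. Time passes only in rows, so rows that do not move let the fingers close, or fill a call up. It gives the time, the measured TCP pose, the force, the opening and the grip force at its end, in the units of the state.
- ctrl.get_obs(): the state, without advancing time (a new reading comes with each control period).
- camera(name): name is "scene" or "top" or "wrist"; returns a dict with "color" (420x560x3 uint8, blue, green, red), "fx", "fy", "cx", "cy" (pixels), "xyz" and "rotation" of the camera in the world; the wrist camera has in their place "hand_eye" (4x4, takes a point from camera to tool coordinates, whose origin is the TCP and whose axes are the flange's). Camera axes: x right, y down, z forward; pixel columns grow to the right and rows downward; lengths in m; the calibration is good to about 2 mm. A picture is of the moment at which its call begins: read the wrist's pose just before it. There is no depth.
- ctrl.hand_in(): hands the job in; it is judged then, once.
The state is a dict: "time_s": time; "q": joint angles; "dq": joint speeds; "joint_efforts": joint torques, N m; "eef_pos": TCP position; "eef_rot": TCP orientation; "wrist_force": force on the tool from outside, world axes, zero at the start; "torque": the same for the moment, N m; "opening": opening from 0.0 (shut) to 1.0 (fully open); "grasp_force": force on a finger pad.
Only numpy, scipy, OpenCV 4.12 (cv2) and the standard library are available. Lean on these libraries where they do the work, as an engineer would, in place of code of your own. Each camera call takes 0.05 s, during which the arm holds its last target. There are 200 camera calls.

## Working session

There is one attempt and no reset: what is moved stays moved. The work goes in short steps, Python scripts to look and compute and a shell command to move; the robot and the scene stay as the last step left them, time stands still between calls to the robot, and variables do not carry over. Pictures are saved under pics/ and viewed, at most 10 in all, crops included, and the job is handed in when it is done.

```bash
mkdir -p pics; ls; cat > h.py <<'E'
import cv2, numpy as np, sys
from bench import ctrl, camera
E
python3 - <<'E'
from h import *
o=ctrl.get_obs(); print({k:np.round(v,3) for k,v in o.items()})
for n in("top","scene"):
    c=camera(n); cv2.imwrite(f"pics/{n}0.png",c["color"]); np.save(f"{n}0.npy",c,allow_pickle=True)
    print(n,{k:np.round(v,4).tolist() for k,v in c.items() if k!="color"})
E
```

```text
pics
{'time_s': np.float64(0.0), 'q': array([-1.467,  0.182,  1.608, -0.   ,  1.354, -0.206]), 'dq': array([-0.002, -0.001, -0.001,  0.001,  0.001, -0.001]), 'joint_efforts': array([-2.0000e-03, -4.4487e+01, -3.5134e+01, -0.0000e+00,  9.0000e-03,
       -0.0000e+00]), 'eef_pos': array([ 0.175, -0.547,  0.202]), 'eef_rot': array([-0.001,  0.988,  0.154,  0.   ]), 'wrist_force': array([-0.539,  0.567,  0.358]), 'torque': array([0.016, 0.025, 0.03 ]), 'grasp_force': np.float64(0.0), 'opening': np.float64(0.999)}
top {'fx': 496.677, 'fy': 496.677, 'cx': 288.432, 'cy': 213.7051, 'xyz': [0.3254, 0.1069, 1.1016], 'rotation': [0.0568, -0.6961, 0.7138, -0.0531]}
scene {'fx': 534.0471, 'fy': 534.0471, 'cx': 272.3607, 'cy': 206.4901, 'xyz': [-0.1867, 0.7405, 0.5217], 'rotation': [0.2206, -0.3394, 0.7751, -0.4851]}
```

View pics/top0.png

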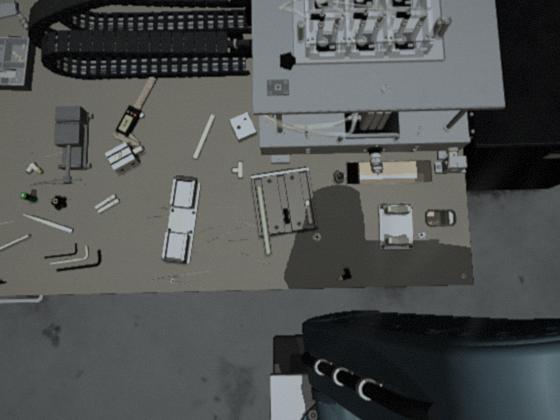

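View pics/scene0.png

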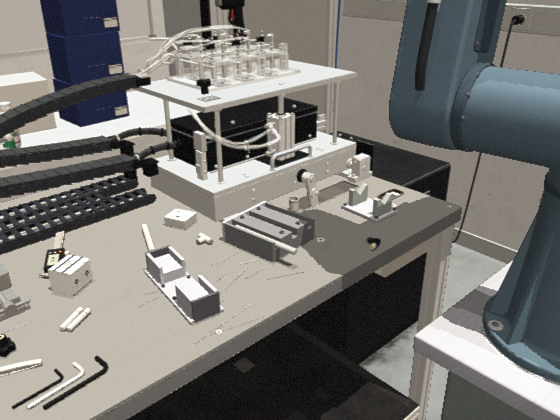

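Top view: the rack is at about (283,203), with the long shaft in its left slot from about (258,172) to (268,253). The cradle is at (181,219) and the V-blocks at (397,226). The short bystander shaft is at (204,136). In the scene view, the cradle is at (182,285), the rack at (265,230) and the V-blocks at (370,205), with a shelf standing behind the rack. I'll zoom in next.

```bash
cat >> h.py <<'E'
from scipy.spatial.transform import Rotation as R
def load(n): return np.load(n,allow_pickle=True).item()
def R_(q): return R.from_quat(np.roll(q,-1)).as_matrix()
def ray(c,uv):
    uv=np.atleast_2d(np.asarray(uv,float))
    d=np.c_[(uv[:,0]-c["cx"])/c["fx"],(uv[:,1]-c["cy"])/c["fy"],np.ones(len(uv))]
    if "hand_eye" in c:
        T=c["T"]; return T[:3,3],d@T[:3,:3].T
    return np.array(c["xyz"]),d@R_(c["rotation"]).T
def plane(c,uv,z):
    o,d=ray(c,uv); return o+d*((z-o[2])/d[:,2])[:,None]
def cross(c1,u1,c2,u2):
    o1,d1=ray(c1,u1);o2,d2=ray(c2,u2);d1=d1[0];d2=d2[0]
    s=np.linalg.lstsq(np.c_[d1,-d2],o2-o1,rcond=None)[0]
    a=o1+s[0]*d1;b=o2+s[1]*d2
    return (a+b)/2,np.linalg.norm(a-b)
def wrist():
    o=ctrl.get_obs(); c=camera("wrist")
    T=np.eye(4);T[:3,:3]=R_(o["eef_rot"]);T[:3,3]=o["eef_pos"];c["T"]=T@np.array(c["hand_eye"]);return c
def project(c,P):
    P=np.atleast_2d(P)
    if "hand_eye" in c: M,t=c["T"][:3,:3],c["T"][:3,3]
    else: M,t=R_(c["rotation"]),np.array(c["xyz"])
    p=(P-t)@M; return np.c_[c["fx"]*p[:,0]/p[:,2]+c["cx"],c["fy"]*p[:,1]/p[:,2]+c["cy"]]
E
python3 - <<'E'
from h import *
c=load("top0.npy")
k=c["color"][160:275,155:420]; cv2.imwrite("pics/c1.png",cv2.resize(k,None,fx=3,fy=3,interpolation=cv2.INTER_CUBIC))
k=load("scene0.npy")["color"][165:325,135:405]; cv2.imwrite("pics/c2.png",cv2.resize(k,None,fx=2.9,fy=2.9,interpolation=cv2.INTER_CUBIC))
for n,uv,z in [("sh_free",(268,253),.032),("sh_back",(258,175),.032),("vb",(397,226),.046),("cr",(181,219),.03),("shelfedge",(253,110),.15),("shelfedge0",(253,110),.25)]: print(n,plane(c,uv,z).round(3))
w=wrist(); print(np.array(w["hand_eye"]).round(3),w["fx"])
E
```

```text
sh_free [[0.409 0.157 0.032]]
sh_back [[0.581 0.175 0.032]]
vb [[ 0.458 -0.121  0.046]]
cr [[0.488 0.345 0.03 ]]
shelfedge [[0.687 0.176 0.15 ]]
shelfedge0 [[0.649 0.169 0.25 ]]
[[ 0.001 -0.944 -0.329  0.085]
 [ 1.     0.001 -0.     0.001]
 [ 0.    -0.329  0.944 -0.17 ]
 [ 0.     0.     0.     1.   ]] 338.4285132408753
```

View pics/c1.png

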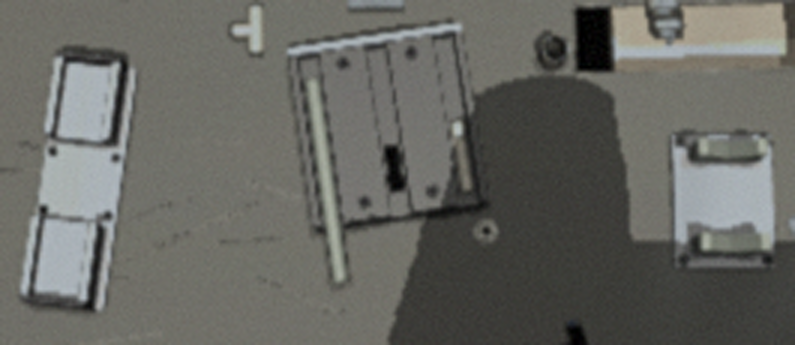

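View pics/c2.png

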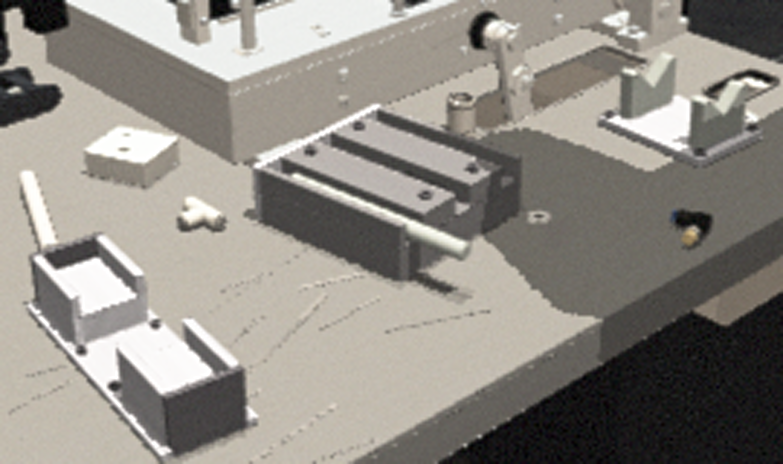

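Top crop: the shaft runs from (313,80) to its free tip at (340,282). The V-block mouths are at (728,149) and (735,242), and the cradle's corners are at roughly (58,50), (132,55), (105,308) and (25,300). The scene crop shows the free tip at (460,247) and the V notches. I'll triangulate these coarsely.

```bash
python3 - <<'E'
from h import *
t=load("top0.npy");s=load("scene0.npy")
T=lambda x,y:(155+x/3,160+y/3); S=lambda x,y:(135+x/2.9,165+y/2.9)
for n,a,b in [("free tip",T(340,280),S(460,247)),("back",T(313,81),S(292,178)),("shelf FL",(253,110),(205,104)),("shelf FR",(505,107),(355,74)),
 ("Vnear notch",T(736,242),S(724,112)),("Vfar notch",T(729,149),S(651,78)),
 ("cr far-left corner",T(57,50),S(33,250)),("cr near right",T(104,306),S(243,365))]:
    p,e=cross(t,a,s,b); print(n,p.round(4),round(e,4))
for n,a,z in [("free",T(340,280),.032),("back",T(313,81),.032),("Vn",T(736,242),.04),("Vf",T(729,149),.04)]: print(n,plane(t,a,z).round(4))
E
```

```text
free tip [0.4082 0.1561 0.0348] 0.0012
back [0.5541 0.1731 0.0338] 0.0006
shelf FL [0.6436 0.1665 0.2607] 0.0037
shelf FR [ 0.6437 -0.2812  0.2505] 0.0038
Vnear notch [ 0.4268 -0.132   0.0271] 0.0045
Vfar notch [ 0.4941 -0.1293  0.034 ] 0.004
cr far-left corner [0.5794 0.3579 0.0416] 0.0023
cr near right [0.3965 0.3285 0.0335] 0.009
free [[0.4079 0.1558 0.032 ]]
back [[0.5543 0.173  0.032 ]]
Vn [[ 0.4273 -0.1278  0.04  ]]
Vf [[ 0.4947 -0.1267  0.04  ]]
```

Coarse positions hold up: the shaft comes out 147 mm long at z ≈ 33 mm, the V span is 68 mm, and the shelf is at z ≈ 0.25 for x > 0.64. Next I'll fly over the V-blocks and look from near.

```bash
python3 -m pendant '[[0.15,0.23,0.01,0,0,-0.02],[0.15,0.23,0.01,0,0,-0.02],[0.15,0.23,0.01,0,0,-0.02],[0.15,0.23,0.01,0,0,-0.02],[0.15,0.23,0.01,0,0,-0.02],[0.15,0.23,0.01,0,0,-0.02],[0.15,0.23,0.01,0,0,-0.02],[0.15,0.23,0.01,0,0,-0.02],[0.15,0.23,0,0,0,-0.02],[0,0,0,0,0,0]]'
python3 - <<'E'
from h import *
w=wrist();np.save("wv.npy",w,allow_pickle=True);cv2.imwrite("pics/wv.png",w["color"])
print(project(w,[[.4268,-.1295,.036],[.494,-.128,.036],[.46,-.128,.0365]]).round(0))
E
```

```text
time_s: 1.4
eef_pos: [0.4465, -0.1303, 0.2188]
eef_rot: [-0.0, 1.0, 0.016, 0.0]
wrist_force: [-1.2, -1.1, 0.4]
opening: 0.999
grasp_force: 0.0
[[282. 191.]
 [282. 128.]
 [281. 161.]]
```

View pics/wv.png

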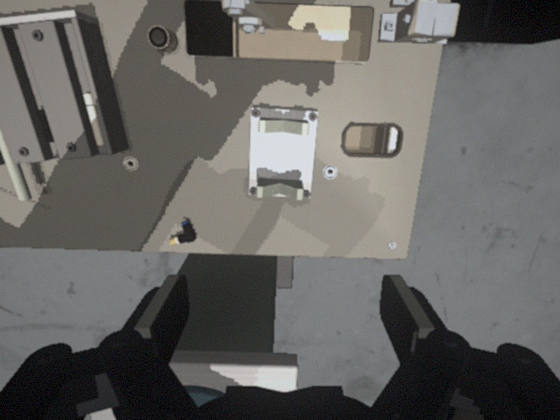

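The V-blocks are at (283,155) in the wrist view. The base plate's corners are at about (250,107), (318,107), (312,200) and (249,198), and both V mouths are visible. I'll enlarge this, along with the shaft's free end in the earlier picture.

```bash
python3 - <<'E'
from h import *
w=load("wv.npy");k=w["color"][98:208,235:335]
cv2.imwrite("pics/wv2.png",cv2.resize(cv2.convertScaleAbs(k,alpha=1.0),None,fx=5.4,fy=5.4,interpolation=cv2.INTER_CUBIC))
E
```

```text
(no output)
```

View pics/wv2.png

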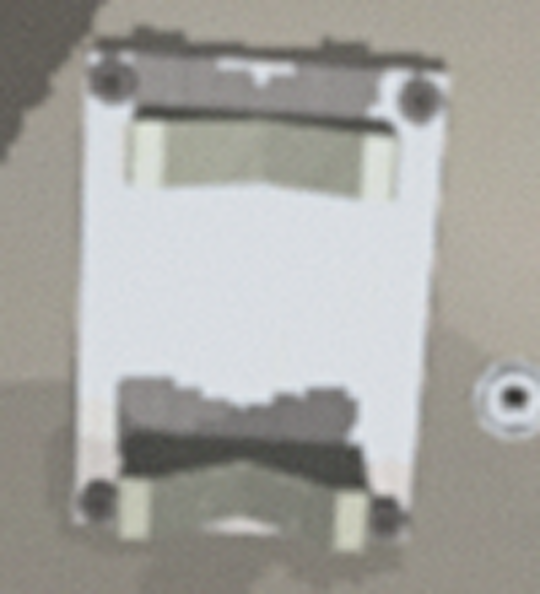

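V mouths in the crop: the far block's top corners are (133,122), (397,133), (393,197) and (130,183), and the near block's are (120,480), (368,490), (362,550) and (118,538).

```bash
python3 - <<'E'
from h import *
w=load("wv.npy");t=load("top0.npy")
C=lambda L:[(235+x/5.4,98+y/5.4) for x,y in L]
f=plane(w,C([(133,122),(397,133),(393,197),(130,183)]),.046);n=plane(w,C([(120,480),(368,490),(362,550),(118,538)]),.046)
print(f.round(4)[:,:2],n.round(4)[:,:2]); print(f.mean(0),n.mean(0),(f.mean(0)+n.mean(0))/2)
d=f.mean(0)-n.mean(0);print("span",np.linalg.norm(d),"yaw",np.degrees(np.arctan2(d[1],d[0])), "mouth edge yaw",[np.degrees(np.arctan2(-(p[1]-p[0])[0],(p[1]-p[0])[1])) for p in(f,n)])
b=plane(w,C([(85,50),(447,72),(408,540),(75,520)]),.008);print(b.round(4)[:,:2],b.mean(0))
# heights by two views: top mouth centre of blocks in top view
for p,uv in((f,(155+728/3,160+149/3)),(n,(155+735/3,160+242/3))):
    c=project(w,p.mean(0)); print("cross",cross(w,c,t,uv))
E
```

```text
[[ 0.5015 -0.1054]
 [ 0.5012 -0.1537]
 [ 0.4896 -0.1536]
 [ 0.4906 -0.105 ]] [[ 0.4336 -0.1036]
 [ 0.4332 -0.1519]
 [ 0.4209 -0.1514]
 [ 0.4217 -0.1032]]
[ 0.49572013 -0.12944054  0.046     ] [ 0.42736184 -0.12753323  0.046     ] [ 0.46154098 -0.12848689  0.046     ]
span 0.06838490094242447 yaw -1.5982317943137758 mouth edge yaw [np.float64(179.59035356151784), np.float64(179.52765745572424)]
[[ 0.5119 -0.0931]
 [ 0.5101 -0.1658]
 [ 0.4113 -0.1638]
 [ 0.4134 -0.091 ]] [ 0.46165969 -0.12844667  0.008     ]
cross (array([ 0.49511352, -0.12853739,  0.03276932]), np.float64(0.0024102679662321397))
cross (array([ 0.42678106, -0.12697145,  0.04297665]), np.float64(0.0012766321556161402))
```

v_rest is (0.4616, -0.1285) at yaw −1.4°, with the span at 68.4 mm and the plate size as they should be. On to the shaft's free end.

```bash
python3 -m pendant '[[-0.018,0.24,-0.04,0,0,0.009],[-0.018,0.24,-0.04,0,0,0.009],[-0.018,0.24,-0.04,0,0,0.009],[-0.018,0.24,-0.04,0,0,0.009],[-0.018,0.24,-0.04,0,0,0.009],[-0.018,0.24,-0.04,0,0,0.009],[0,0,0,0,0,0],[0,0,0,0,0,0],[0,0,0,0,0,0],[0,0,0,0,0,0]]' -0.3
python3 - <<'E'
from h import *
w=wrist();np.save("ws.npy",w,allow_pickle=True)
print(project(w,[[.408,.156,.032],[.554,.173,.032],[.481,.1645,.032]]).round(0))
k=w["color"][40:300,180:400]; cv2.imwrite("pics/ws.png",cv2.resize(k,None,fx=2.3,fy=2.3,interpolation=cv2.INTER_CUBIC))
E
```

```text
time_s: 2.7
eef_pos: [0.4242, 0.1532, 0.1712]
eef_rot: [0.0, 0.998, 0.055, 0.0]
wrist_force: [-0.4, 0.5, -0.8]
opening: 0.347
grasp_force: 0.0
[[278. 200.]
 [276.  29.]
 [277. 122.]]
```

View pics/ws.png

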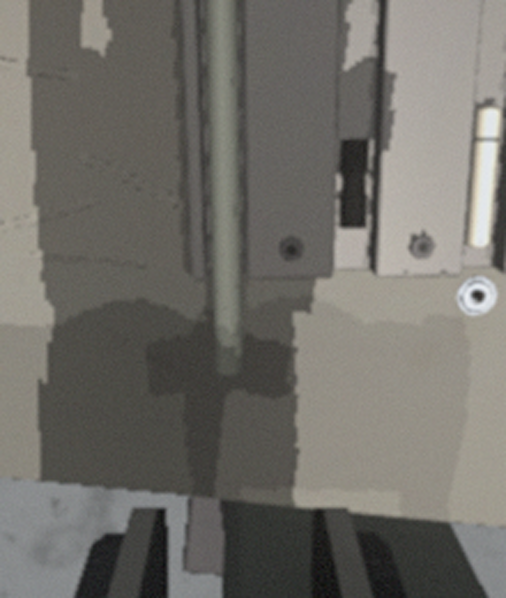

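The shaft's tip shows at crop (229,372), its axis passes crop (225,100), and the rack's front edge is at y≈275. I'll turn these into world points.

```bash
python3 - <<'E'
from h import *
w=load("ws.npy");t=load("top0.npy");s=load("scene0.npy")
C=lambda x,y:(180+x/2.3,40+y/2.3)
p=plane(w,[C(229,372),C(226,200),C(224.5,100),C(222.5,5)],.032);print(p.round(4))
d=p[2]-p[0];print("yaw",np.degrees(np.arctan2(d[1],d[0])))
print("rack edge",plane(w,[C(195,275),C(330,275)],.042).round(4))
print(cross(w,C(229,372),t,(155+340/3,160+280/3)),cross(w,C(229,372),s,(135+460/2.9,165+247/2.9)))
o=ctrl.get_obs();print(o["eef_pos"],2*np.degrees(np.arctan2(o["eef_rot"][2],o["eef_rot"][1])),ctrl.finger_overhang)
E
```

```text
[[0.4066 0.1544 0.032 ]
 [0.4765 0.163  0.032 ]
 [0.5128 0.1674 0.032 ]
 [0.5447 0.1714 0.032 ]]
yaw 6.975217552795411
rack edge [[0.4479 0.1719 0.042 ]
 [0.4537 0.1198 0.042 ]]
(array([0.40774726, 0.15505171, 0.03575233]), np.float64(0.00122483120538556)) (array([0.40828347, 0.15530729, 0.03480111]), np.float64(0.0022470367245065346))
[0.42407907 0.15341224 0.17115883] 6.304082423948206 0.008
```

```bash
python3 -m pendant '[[0.006,0.019,0,0,0,0.008],[0,0,-0.15,0,0,0],[0,0,-0.15,0,0,0],[0,0,-0.15,0,0,0],[0,0,-0.15,0,0,0],[0,0,-0.1,0,0,0],[0,0,-0.05,0,0,0],[0,0,0,0,0,0],[0,0,0,0,0,0],[0,0,0,0,0,0]]'
python3 -m pendant '[[0,0,0,0,0,0],[0,0,0,0,0,0],[0,0,0,0,0,0],[0,0,0,0,0,0],[0,0,0,0,0,0],[0,0,0,0,0,0],[0,0,0,0,0,0],[0,0,0,0,0,0],[0,0,0,0,0,0],[0,0,0,0,0,0]]' -1
```

```text
time_s: 4.0
eef_pos: [0.4257, 0.1583, 0.0219]
eef_rot: [-0.0, 0.998, 0.062, 0.001]
wrist_force: [-0.9, 0.2, -0.3]
opening: 0.349
grasp_force: 0.0
time_s: 5.25
eef_pos: [0.4249, 0.1581, 0.021]
eef_rot: [0.0, 0.998, 0.062, -0.0]
wrist_force: [-0.1, -1.0, -0.1]
opening: 0.001
grasp_force: 0.0
```

The fingers shut on nothing, so I'll look at why.

```bash
python3 - <<'E'
from h import *
w=wrist();np.save("wm.npy",w,allow_pickle=True); s=camera("scene");np.save("sm.npy",s,allow_pickle=True)
k=w["color"][0:420,180:400]; a=cv2.resize(k,None,fx=1.4,fy=1.4)
b=cv2.resize(s["color"][190:310,200:340],None,fx=3.4,fy=3.4,interpolation=cv2.INTER_CUBIC)
im=np.zeros((600,800,3),np.uint8); im[:a.shape[0],:a.shape[1]]=a; im[:b.shape[0],310:310+b.shape[1]]=b
cv2.imwrite("pics/wm.png",im)
E
```

```text
(no output)
```

View pics/wm.png

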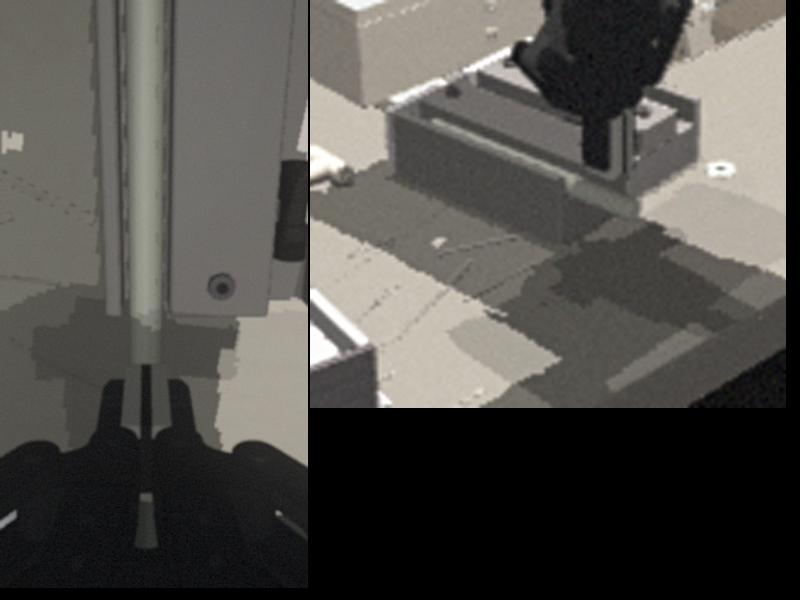

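The wrist view shows the fingers shut with their tips at about (145,368) right at the rod's tip. In the scene view the fingertips end above and behind the rod. I'll compare that with where the tips should project.

```bash
python3 - <<'E'
from h import *
w=load("wm.npy");s=load("sm.npy");o=ctrl.get_obs();p=np.array(o["eef_pos"])
W=lambda q:(project(w,q)-[180,0])*1.4
S=lambda q:(project(s,q)-[200,190])*3.4+[310,0]
for n,q in [("tip",p-[0,0,.008]),("tcp",p),("grasp",p+[0,0,.011]),("rod tip",[.4075,.155,.032]),("rod@grasp",[.4254,.1572,.032])]: print(n,W(q).round(),S(q).round())
C=lambda x,y:(180+x/1.4,y/1.4)
q=plane(w,[C(146,362),C(146,200),C(145,100)],.032);print(q.round(4))
w0=load("ws.npy")
print("tip 2 wrist views",cross(w,C(146,362),w0,(180+229/2.3,40+372/2.3)))
print("rack edge z.042",plane(w,[C(110,316),C(262,316)],.042).round(4))
u=project(w0,[[0.4479,.1719,.042]])
print("rack corner cross",cross(w,C(110,316),w0,(180+195/2.3,40+275/2.3)))
print("finger tip in scene vs wrist",cross(w,C(145,368),s,(200+(600-310)/3.4,190+172/3.4)))
E
```

```text
tip [[143. 342.]] [[605. 230.]]
tcp [[143. 351.]] [[605. 217.]]
grasp [[142. 364.]] [[605. 199.]]
rod tip [[145. 404.]] [[632. 209.]]
rod@grasp [[145. 363.]] [[605. 198.]]
[[0.4259 0.1569 0.032 ]
 [0.4859 0.1645 0.032 ]
 [0.5166 0.1687 0.032 ]]
tip 2 wrist views (array([ 0.37490275,  0.1513028 , -0.06480314]), np.float64(0.0017669336101786867))
rack edge z.042 [[0.4469 0.1719 0.042 ]
 [0.4534 0.1206 0.042 ]]
rack corner cross (array([0.44882957, 0.17177639, 0.04650197]), np.float64(3.50342536674797e-05))
finger tip in scene vs wrist (array([0.4303306 , 0.15736081, 0.04580915]), np.float64(0.0012964297692287996))
```

```bash
python3 - <<'E'
from h import *
s=load("sm.npy");g=cv2.cvtColor(s["color"],6)
g0=cv2.cvtColor(load("scene0.npy")["color"],6)
print("cols 274..302");
for r in range(226,262,1): print(r,g[r,276:302:2],g0[r,276:302:2])
o=ctrl.get_obs();p=np.array(o["eef_pos"])
for dz in(-.008,.011,.02,.03,.04):print(dz,project(s,p+[0,0,dz]).round(1))
w=load("wm.npy");g=cv2.cvtColor(w["color"],6)
print("wrist");
for r in range(236,312,3): print(r,g[r,262:306:3])
print(w["cx"],w["cy"])
E
```

```text
cols 274..302
226 [100  61  32  29  23  31  73 101  45  93 189 191 180] [173  91  66  65  71  70  72  98 169 189 184 186 173]
227 [109 114  46  27  30  27  72 100  53  95 182 186 118] [186 181 137  68  58  65  64  71  90 151 183 181 115]
228 [108 113  40  32  23  36  71  98  47  91 118 114  94] [181 187 179 141  69  58  67  66  68  79 126 111  92]
229 [105 110  35  27  30  32  73 102  44  87  75  97  96] [184 182 184 181 198  95  56  67  72  66  75  93  89]
230 [110 109  42  28  26  23  75 101  45  92  69  95  95] [182 183 159 152 184 187 124  80  66  70  74  96  95]
231 [109 108  41  25  23  27  72 103  46  94  75  95  95] [182 178 119  78 153 182 180 151  68  70  73  93  95]
232 [107 103  29  28  27  20  75 102  47  90  69  95  93] [183 169  82 105 160 181 184 177  71  70  72  94  88]
233 [109 112  34  27  33  26  69 101  49  90  68  94  93] [184 184  91  91 178 182 177 115  73  67  72  92  89]
234 [108 114  34  26  25  28  74 100  45  89  73  95  87] [187 187 183 181 185 185 119  89 119  76  77  91  81]
235 [110 109  39  22  28  26  72 100  46  92  98 102  95] [180 183 185 186 182
[... 3663 characters left out ...]

275 [29 29 51 72 72 74 55 22 27 73 74 75 76 36 33]
278 [33 26 53 72 72 65 61 27 15 73 75 76 76 32 31]
281 [28 24 57 73 74 71 54 26 20 75 78 72 74 36 26]
284 [28 27 62 72 74 76 51 28 30 73 74 77 79 48 34]
287 [30 28 71 73 72 71 56 26 27 73 75 75 74 45 33]
290 [23 22 70 74 69 75 52 25 26 76 73 68 74 53 31]
293 [24 23 69 70 77 74 48 20 21 69 76 74 73 58 30]
296 [22 21 70 72 71 71 45 25 18 67 73 72 75 61 28]
299 [27 30 72 72 76 72 48 18 21 66 72 72 74 64 28]
302 [29 27 72 71 73 72 40 22 23 71 74 72 74 75 24]
305 [27 30 38 70 91 93 54 31 25 85 94 88 63 34 35]
308 [27 24 24 23 36 90 60 32 30 85 77 27 18 32 26]
311 [21 22 25 23 20 52 54 26 26 86 27 27 27 21 29]
283.9408081589843 207.10514239820387
```

The scene and wrist pictures both put the shut fingertips at z ≈ 0.047 when the TCP is at 0.021. The real tips are therefore about 26 mm behind the reported TCP, about 34 mm shorter than stated. The rod hasn't been disturbed. I'll reopen, go down another 20 mm, and check the tips again before closing.

```bash
python3 -m pendant '[[0,0,0,0,0,0],[0,0,0,0,0,0],[0,0,0,0,0,0],[0,0,0,0,0,0],[0,0,0,0,0,0],[0,0,-0.025,0,0,0],[0,0,-0.025,0,0,0],[0,0,-0.025,0,0,0],[0,0,-0.025,0,0,0],[0,0,0,0,0,0]]' -0.3
python3 - <<'E'
from h import *
s=camera("scene");np.save("sm2.npy",s,allow_pickle=True); w=wrist();np.save("wm2.npy",w,allow_pickle=True)
b=cv2.resize(s["color"][200:290,240:340],None,fx=4,fy=4,interpolation=cv2.INTER_CUBIC)
a=cv2.resize(w["color"][150:350,190:380],None,fx=2,fy=2)
im=np.zeros((400,790,3),np.uint8); im[:400,:380]=a; im[:360,385:785]=b
cv2.imwrite("pics/wm2.png",im)
p=np.array(ctrl.get_obs()["eef_pos"])
for dz in(.011,.026,.045):print(dz,((project(s,p+[0,0,dz])-[240,200])*4+[385,0]).round())
E
```

```text
time_s: 6.6
eef_pos: [0.4244, 0.1581, 0.0004]
eef_rot: [0.0, 0.998, 0.062, -0.001]
wrist_force: [0.2, -0.4, -0.3]
opening: 0.347
grasp_force: 0.0
0.011 [[572. 232.]]
0.026 [[572. 204.]]
0.045 [[572. 168.]]
```

View pics/wm2.png

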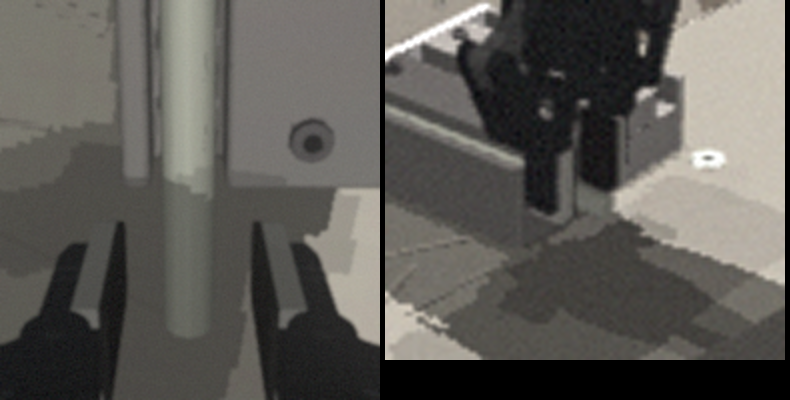

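The fingers now straddle the rod and are centred on it: the rod is at column 188, and the inner edges are at 125 and 252. The rod's tip is at (187,335). The fingertips end at about rod height, so I'll go 14 mm lower and close.

```bash
python3 -m pendant '[[0,0,-0.02,0,0,0],[0,0,-0.02,0,0,0],[0,0,-0.015,0,0,0],[0,0,-0.015,0,0,0],[0,0,0,0,0,0],[0,0,0,0,0,0],[0,0,0,0,0,0],[0,0,0,0,0,0],[0,0,0,0,0,0],[0,0,0,0,0,0]]'
python3 -m pendant '[[0,0,0,0,0,0],[0,0,0,0,0,0],[0,0,0,0,0,0],[0,0,0,0,0,0],[0,0,0,0,0,0],[0,0,0,0,0,0],[0,0,0,0,0,0],[0,0,0,0,0,0],[0,0,0,0,0,0],[0,0,0,0,0,0]]' -1
```

```text
time_s: 7.95
eef_pos: [0.425, 0.1582, -0.013]
eef_rot: [-0.0, 0.998, 0.062, 0.0]
wrist_force: [0.4, -0.9, -0.2]
opening: 0.348
grasp_force: 0.0
time_s: 9.2
eef_pos: [0.4249, 0.1582, -0.013]
eef_rot: [-0.0, 0.998, 0.062, 0.0]
wrist_force: [-1.0, 0.6, 2.1]
opening: 0.112
grasp_force: 58.5
```

Gripped at 58.5 N. I'll lift straight up.

```bash
python3 -m pendant '[[0,0,0.03,0,0,0],[0,0,0.05,0,0,0],[0,0,0.05,0,0,0],[0,0,0.05,0,0,0],[0,0,0.08,0,0,0],[0,0,0.08,0,0,0],[0,0,0.08,0,0,0],[0,0,0.08,0,0,0],[0,0,0,0,0,0],[0,0,0,0,0,0]]'
python3 - <<'E'
from h import *
w=wrist();np.save("wl.npy",w,allow_pickle=True);s=camera("scene");np.save("sl.npy",s,allow_pickle=True);t=camera("top");np.save("tl.npy",t,allow_pickle=True)
# rod in wrist view: row-wise bright segment near column ~280
hsv=cv2.cvtColor(w["color"],cv2.COLOR_BGR2HSV);g=cv2.cvtColor(w["color"],6)
for r in range(0,260,20): print(r,g[r,240:330:5])
s0=load("scene0.npy");d=cv2.absdiff(s["color"],s0["color"]).max(2);gs=cv2.cvtColor(s["color"],6)
m=((d>25)&(gs>120)).astype(np.uint8); n,l,st,c=cv2.connectedComponentsWithStats(m)
for i in range(1,n):
    if st[i,4]>60: print(st[i],c[i].round())
E
```

```text
time_s: 10.45
eef_pos: [0.4246, 0.1581, 0.0867]
eef_rot: [0.0, 0.998, 0.062, -0.0]
wrist_force: [-0.4, -0.3, -1.4]
opening: 0.117
grasp_force: 58.4
0 [ 86  88  89  70  86  83  96 114 125 131 121 109  88 100  95  99  99  95]
20 [ 92  91  92  70  70  68 100 116 128 130 127 108  87  85  95 100  97  99]
40 [ 91  94  72  73  66  73  96 118 131 133 129  99  82  87 104  98  98  95]
60 [ 97  94  73  74  68  77  99 118 132 136 129 111  85  95 100 101  98  98]
80 [ 97  97  74  73  71  79  98 118 131 132 129 113  84  88  99 104  96 100]
100 [ 94  93  75  76  71  81  98 120 133 134 128 113  83  83 101 101  99  97]
120 [ 96  93  82  79  74  78  98 120 138 130 126 110  80  95  99 102 102  99]
140 [ 96  94  85  75  73  78  97 120 136 135 129 109  79 100  99  98 101  97]
160 [ 94  96  95  74  76  78  97 121 134 134 127 111  80  99  97  98  96  99]
180 [ 96  96  96  74  77  72  93 124 133 133 126 103  79  99  95  95  98  99]
200 [ 75  75  65  62  65  64  87 119 132 134 126 107  84  85  83  85  88  89]
220 [ 62  65  66  63  65  63  85 117 131 137 125 104  65  64  67  67  60 144]
240 [ 74  70  62  60  65  58  75 117 128 134 126 104  82  86  84  83  95 143]
[430   0  60  25 288] [466.   5.]
[  389    22    97   130 10263] [437.  85.]
[275 109  26   7  99] [289. 112.]
[ 289  196  173   80 5876] [369. 232.]
[447 232   7  24  73] [450. 243.]
[197 234  14   8  67] [204. 238.]
[441 234   8  28 101] [444. 248.]
[453 275  52  43 859] [480. 296.]
[250 283  30  20 116] [264. 294.]
[ 415  315   91   63 2554] [462. 345.]
[ 494  363   66   54 1498] [532. 388.]
```

```bash
python3 - <<'E'
from h import *
w=load("wl.npy");s=load("sl.npy");t=load("tl.npy")
g=cv2.cvtColor(w["color"],6).astype(float)
for r in range(0,250,25):
    row=g[max(0,r-4):r+5].mean(0)[255:315]; d=np.diff(cv2.GaussianBlur(row[None],(5,1),0)[0]); print(r,255+d[:25].argmax(),255+25+d[25:].argmin(), end=' | ')
print()
u=np.array([np.cos(np.radians(7.1)),np.sin(np.radians(7.1)),0]);G=np.array([.4249,.1582,.0867+.045])
def score(c,name):
    gg=cv2.cvtColor(c["color"],6); out=[]
    for a in range(-6,31,3):
        a_=np.radians(a);v=u*np.cos(a_)-[0,0,np.sin(a_)]
        P=G+np.outer(np.linspace(.03,.15,13),v); q=project(c,P).round().astype(int)
        print(name,a,q[0],q[10],[int(gg[y,x]) for x,y in q])
score(s,"s");score(t,"t")
E
```

```text
0 259 299 | 25 267 299 | 50 268 298 | 75 268 298 | 100 268 298 | 125 269 298 | 150 269 297 | 175 269 297 | 200 269 296 | 225 270 297 | 
s -6 [274 193] [233 174] [158, 161, 160, 154, 160, 176, 166, 243, 243, 242, 242, 243, 242]
s -3 [274 194] [233 177] [139, 149, 158, 156, 159, 158, 156, 169, 189, 175, 244, 242, 242]
s 0 [274 194] [233 181] [139, 132, 126, 138, 133, 144, 135, 128, 138, 133, 124, 242, 242]
s 3 [274 195] [233 184] [126, 116, 108, 102, 100, 104, 100, 97, 99, 116, 155, 243, 241]
s 6 [274 196] [234 187] [109, 101, 98, 101, 117, 179, 161, 159, 164, 164, 157, 200, 243]
s 9 [274 197] [234 191] [92, 98, 157, 159, 157, 156, 155, 157, 158, 161, 163, 163, 160]
s 12 [274 198] [235 194] [110, 156, 155, 155, 156, 159, 158, 154, 156, 158, 158, 156, 163]
s 15 [274 199] [236 197] [197, 157, 157, 158, 154, 195, 160, 158, 160, 154, 153, 157, 157]
s 18 [274 199] [237 201] [197, 192, 160, 155, 155, 152, 154, 157, 156, 155, 156, 156, 156]
s 21 [274 200] [238 204] [193, 198, 167, 242, 168, 159, 157, 155, 159, 156, 159, 157, 160]
s 24 [275 201] [239 208] [194, 193, 187, 165, 250, 195, 157, 15
[... 549 characters left out ...]
[98, 110, 111, 98, 87, 79, 69, 56, 33, 81, 84, 65, 57]
t 9 [263 226] [256 180] [98, 110, 112, 98, 87, 77, 74, 60, 46, 81, 86, 83, 56]
t 12 [263 227] [257 181] [90, 110, 112, 107, 89, 85, 71, 60, 47, 67, 75, 78, 54]
t 15 [263 227] [257 183] [90, 110, 111, 107, 89, 80, 72, 65, 52, 44, 81, 82, 58]
t 18 [263 227] [257 184] [90, 104, 111, 104, 95, 83, 74, 69, 57, 36, 81, 77, 78]
t 21 [263 228] [258 186] [90, 104, 113, 109, 95, 88, 73, 74, 59, 47, 56, 81, 73]
t 24 [263 228] [258 188] [90, 102, 118, 109, 97, 87, 85, 71, 65, 57, 36, 70, 77]
t 27 [263 228] [258 190] [90, 104, 118, 112, 98, 90, 83, 75, 69, 57, 47, 56, 62]
t 30 [263 229] [259 192] [86, 99, 110, 115, 107, 95, 88, 73, 73, 65, 58, 36, 72]
```

The rod is level in the gripper: along the 0° line its shading is continuous and ends at about 130 mm from the grasp, as expected. I'll refine the grasp-to-tip distance, then carry it over the V-blocks.

```bash
python3 - <<'E'
from h import *
w=load("wm2.npy");p=plane(w,[(190+187/2,150+336/2)],.032)[0];e=np.array([.4244,.1581]);u=np.array([.9923,.1236])
print("tip",p.round(4),"along",(p[:2]-e)@u)
s=load("sl.npy");gg=cv2.cvtColor(s["color"],6).astype(np.float32);G=np.array([.4246,.1581,.1317])
q=project(s,G+np.outer(np.arange(.118,.145,.002),[*u,0])).astype(np.float32)
print(dict(zip(range(118,145,2),cv2.remap(gg,q[:,:1],q[:,1:],1)[:,0].round())))
E
python3 -m pendant '[[-0.014,-0.2,0,0,0,-0.013],[-0.014,-0.2,0,0,0,-0.013],[-0.014,-0.2,0,0,0,-0.013],[-0.014,-0.2,0,0,0,-0.013],[-0.014,-0.2,0,0,0,-0.013],[-0.014,-0.2,0,0,0,-0.013],[-0.014,-0.2,0,0,0,-0.013],[0,-0.027,0,0,0,-0.003],[0,0,0,0,0,0],[0,0,0,0,0,0]]'
```

```text
tip [0.4038 0.1546 0.032 ] along -0.020844754462559203
{118: np.float32(135.0), 120: np.float32(134.0), 122: np.float32(132.0), 124: np.float32(133.0), 126: np.float32(133.0), 128: np.float32(131.0), 130: np.float32(131.0), 132: np.float32(142.0), 134: np.float32(175.0), 136: np.float32(231.0), 138: np.float32(241.0), 140: np.float32(242.0), 142: np.float32(242.0), 144: np.float32(242.0)}
time_s: 11.85
eef_pos: [0.4051, -0.1261, 0.0866]
eef_rot: [-0.0, 1.0, -0.011, -0.0]
wrist_force: [-0.1, -0.3, -0.8]
opening: 0.115
grasp_force: 58.6
```

```bash
python3 -m pendant '[[-0.002,-0.005,-0.08,0,0,0],[0,0,-0.08,0,0,0],[0,0,-0.08,0,0,0],[0,0,-0.08,0,0,0],[0,0,-0.08,0,0,0],[0,0,-0.02,0,0,0],[0,0,-0.02,0,0,0],[0,0,-0.02,0,0,0],[0,0,-0.01,0,0,0],[0,0,0,0,0,0]]'
python3 - <<'E'
from h import *
w=wrist();np.save("wd.npy",w,allow_pickle=True);s=camera("scene");np.save("sd.npy",s,allow_pickle=True)
print(ctrl.get_obs()["wrist_force"])
b=cv2.resize(s["color"][170:260,320:430],None,fx=3.7,fy=3.7,interpolation=cv2.INTER_CUBIC)
a=cv2.resize(w["color"][0:350,180:390],None,fx=1.7,fy=1.7)
im=np.zeros((600,780,3),np.uint8); im[:a.shape[0],:a.shape[1]]=a; im[:b.shape[0],365:365+b.shape[1]]=b
cv2.imwrite("pics/wd.png",im)
E
```

```text
time_s: 13.1
eef_pos: [0.4052, -0.1282, -0.0065]
eef_rot: [-0.0, 1.0, -0.012, 0.0]
wrist_force: [-0.9, 2.4, 6.6]
opening: 0.113
grasp_force: 59.5
[-2.37824069  2.45007032  6.34966101]
```

There's 6.6 N upward, so the rod is bearing in the Vs. I'll open and rise straight up.

```bash
python3 -m pendant '[[0,0,0,0,0,0],[0,0,0,0,0,0],[0,0,0,0,0,0],[0,0,0,0,0,0],[0,0,0,0,0,0],[0,0,0.05,0,0,0],[0,0,0.1,0,0,0],[0,0,0.2,0,0,0],[0,0,0.2,0,0,0],[0,0,0.2,0,0,0]]' -0.3
python3 -m pendant '[[0.05,0,0.05,0,0,0],[0.05,0,0.05,0,0,0],[0.05,0,0.05,0,0,0],[0.05,0,0,0,0,0],[0,0,0,0,0,0],[0,0,0,0,0,0],[0,0,0,0,0,0],[0,0,0,0,0,0],[0,0,0,0,0,0],[0,0,0,0,0,0]]'
python3 - <<'E'
from h import *
w=wrist();np.save("wv3.npy",w,allow_pickle=True);t=camera("top");np.save("tv3.npy",t,allow_pickle=True);s=camera("scene");np.save("sv3.npy",s,allow_pickle=True)
g=cv2.cvtColor(w["color"],6).astype(np.float32)
C=np.array([.4616,-.1285,.0365]);u=np.array([1,-.0235,0]);n=np.array([.0235,1,0])
# rectified grid around the rod at axis height, 1mm/px
xs=np.arange(-85,86);ys=np.arange(-25,26)
P=C+xs[:,None,None]/1e3*u+ys[None,:,None]/1e3*n
q=project(w,P.reshape(-1,3)).reshape(171,51,2).astype(np.float32)
r=cv2.remap(w["color"],q[...,0],q[...,1],1)
cv2.imwrite("pics/rect.png",cv2.resize(r[::-1,::-1],None,fx=3.4,fy=3.4))
gg=cv2.cvtColor(r,6)
for x in range(-85,86,10): print(x,gg[x+85,::3])
print("along",dict(zip(range(-85,-60),gg[:25,25])),dict(zip(range(62,86),gg[147:,25])))
E
```

```text
time_s: 14.45
eef_pos: [0.4048, -0.1282, 0.145]
eef_rot: [0.0, 1.0, -0.012, 0.0]
wrist_force: [0.8, -1.2, 0.3]
opening: 0.35
grasp_force: 0.0
time_s: 15.7
eef_pos: [0.4449, -0.1283, 0.173]
eef_rot: [0.0, 1.0, -0.012, 0.0]
wrist_force: [-0.2, 0.1, 0.5]
opening: 0.357
grasp_force: 0.0
-85 [156 155 156 154 155 154 156 157 154 156 154 143 135 135 130 123 123]
-75 [148 148 152 157 154 154 156 134 159 170 130 137 132 123 124 125 124]
-65 [143 145 145 144 143 142 146 114 165 172 127 122 123 122 123 123 124]
-55 [144 143 145 143 144 145 142 115 168 170 125 119 125 121 125 122 124]
-45 [138 126 126 126 126 125 127 119 170 171 126  74 126 126 124 125 128]
-35 [131 203 190 125 122 126 127 121 169 170 126 134 136 137 136 176 193]
-25 [224  80  78  79  76  79  76 141 192 185 137  74  74  73  76  75  73]
-15 [223 224 118 123 124 124 120 147 198 190 141  92 125 127 119 102 102]
-5 [223 223 222 224 223 223 223 147 197 190 138 180 225 223 222 224 223]
5 [223 222 223 224 223 223 224 148 213 206 146 182 224 223 222 223 223]
15 [224 223 223 223 223 222 223 160 213 202 146 137 224 223 222 222 222]
25 [22
[... 758 characters left out ...]
p.uint8(178), -72: np.uint8(177), -71: np.uint8(176), -70: np.uint8(178), -69: np.uint8(177), -68: np.uint8(178), -67: np.uint8(178), -66: np.uint8(178), -65: np.uint8(178), -64: np.uint8(179), -63: np.uint8(180), -62: np.uint8(180), -61: np.uint8(179)} {62: np.uint8(126), 63: np.uint8(126), 64: np.uint8(125), 65: np.uint8(124), 66: np.uint8(125), 67: np.uint8(125), 68: np.uint8(125), 69: np.uint8(125), 70: np.uint8(124), 71: np.uint8(126), 72: np.uint8(126), 73: np.uint8(124), 74: np.uint8(118), 75: np.uint8(108), 76: np.uint8(97), 77: np.uint8(97), 78: np.uint8(95), 79: np.uint8(99), 80: np.uint8(97), 81: np.uint8(98), 82: np.uint8(98), 83: np.uint8(96), 84: np.uint8(97), 85: np.uint8(97)}
```

The rectified strip shows the released rod with its ends at −75.5 and +75 mm about v_rest and no tilt, so it's centred. Next I'll regrasp it at its middle.

```bash
python3 -m pendant '[[0.083,0,0,0,0,-0.001],[0,0,-0.15,0,0,0],[0,0,-0.15,0,0,0],[0,0,-0.15,0,0,0],[0,0,-0.15,0,0,0],[0,0,-0.15,0,0,0],[0,0,-0.1,0,0,0],[0,0,-0.04,0,0,0],[0,0,-0.018,0,0,0],[0,0,0,0,0,0]]'
python3 -m pendant '[[0,0,0,0,0,0],[0,0,0,0,0,0],[0,0,0,0,0,0],[0,0,0,0,0,0],[0,0,0,0,0,0],[0,0,0,0,0,0],[0,0,0,0,0,0],[0,0,0,0,0,0],[0,0,0,0,0,0],[0,0,0,0,0,0]]' -1
```

```text
time_s: 17.1
eef_pos: [0.462, -0.1285, -0.0081]
eef_rot: [0.0, 1.0, -0.012, 0.0]
wrist_force: [1.2, 0.1, 0.8]
opening: 0.347
grasp_force: 0.0
time_s: 18.35
eef_pos: [0.4621, -0.127, -0.0077]
eef_rot: [-0.001, 1.0, -0.013, 0.001]
wrist_force: [1.3, 7.3, 6.1]
opening: 0.117
grasp_force: 58.5
```

Gripped at its middle, 58.5 N. I'll lift clear, then carry it to a viewpoint beside the cradle.

```bash
python3 -m pendant '[[0,0,0.03,0,0,0],[0,0,0.05,0,0,0],[0,0,0.1,0,0,0],[0,0,0.15,0,0,0],[0,0,0.2,0,0,0],[0,0,0.2,0,0,0],[0,0,0.2,0,0,0],[0,0,0,0,0,0],[0,0,0,0,0,0],[0,0,0,0,0,0]]'
python3 -m pendant '[[0.01,0.22,0,0,0,0],[0.01,0.22,0,0,0,0],[0.01,0.22,0,0,0,0],[0.01,0.22,0,0,0,0],[0.01,0.22,0,0,0,0],[0.01,0.22,0,0,0,0],[0.01,0.22,0,0,0,0],[0.01,0.22,0,0,0,0],[0,0,0,0,0,0],[0,0,0,0,0,0]]'
python3 - <<'E'
from h import *
w=wrist();np.save("wc.npy",w,allow_pickle=True)
p=project(w,[[.488,.343,.035],[.57,.33,.035],[.40,.355,.035]]).round();print(p)
c=p[0].astype(int);print(c)
y0=max(0,int(p[:,1].min())-50);y1=int(p[:,1].max())+70;x0=max(0,c[0]-70);x1=c[0]+80
k=w["color"][y0:y1,x0:x1];f=min(4.,590/k.shape[0]);print(x0,y0,f,k.shape)
im=cv2.resize(k,None,fx=f,fy=f,interpolation=cv2.INTER_CUBIC);print(im.shape);cv2.imwrite("pics/wc.png",im)
E
```

```text
time_s: 19.6
eef_pos: [0.4605, -0.1278, 0.176]
eef_rot: [-0.001, 1.0, -0.012, -0.001]
wrist_force: [-0.4, 0.1, -0.6]
opening: 0.118
grasp_force: 58.5
time_s: 20.85
eef_pos: [0.4767, 0.2234, 0.1762]
eef_rot: [0.0, 1.0, -0.012, -0.001]
wrist_force: [0.2, 0.1, -0.9]
opening: 0.112
grasp_force: 58.7
[[156. 175.]
 [156.  82.]
 [157. 259.]]
[156 175]
86 32 1.9865319865319866 (297, 150, 3)
(590, 298, 3)
```

```bash
python3 - <<'E'
from h import *
w=load("wc.npy");t=load("top0.npy")
a=cv2.resize(w["color"][40:290,86:226],None,fx=2.4,fy=2.4,interpolation=cv2.INTER_CUBIC)
b=cv2.resize(t["color"][165:275,155:210],None,fx=5.4,fy=5.4,interpolation=cv2.INTER_CUBIC)
im=np.zeros((600,800,3),np.uint8);im[:a.shape[0],:a.shape[1]]=a;im[:b.shape[0],400:400+b.shape[1]]=b;print(a.shape,b.shape)
cv2.imwrite("pics/wc.png",im)
E
```

```text
(600, 336, 3) (594, 297, 3)
```

View pics/wc.png

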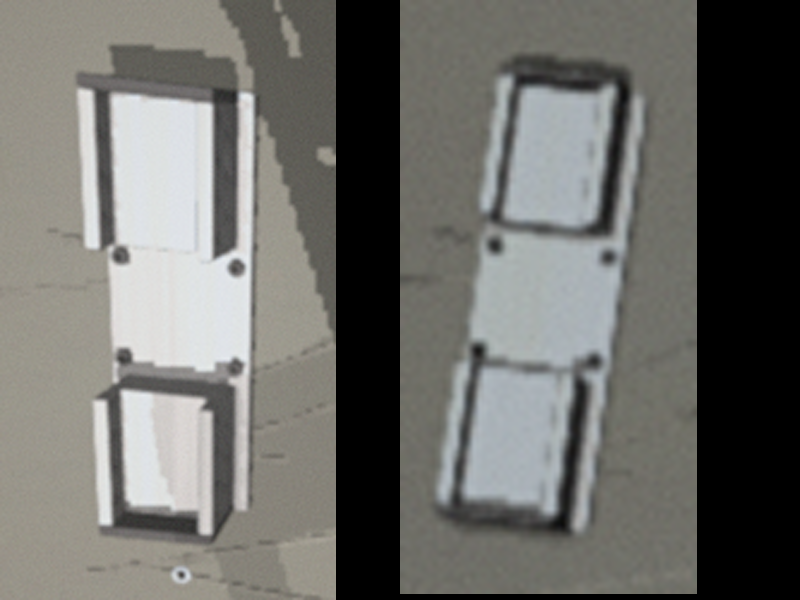

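The left half is the wrist view, with the inner wall-top edges on the left at (97,88), (102,247), (108,398), (112,525) and on the right at (197,97), (197,257), (200,405), (197,530). The end plates' inner tops are near rows 93 and 528. The right half is the top view, for the second measurement.

```bash
python3 - <<'E'
from h import *
w=load("wc.npy");t=load("top0.npy")
W=lambda L:[(86+x/2.4,40+y/2.4) for x,y in L];T=lambda L:[(155+(x-400)/5.4,165+y/5.4) for x,y in L]
for n,c,F,L,Rr,pl in [("w",w,W,[(97,88),(102,247),(108,398),(112,525)],[(197,97),(197,257),(200,405),(197,530)],[(147,92),(155,528)]),
  ("t",t,T,[(513,80),(498,222),(468,365),(452,503)],[(602,88),(590,226),(572,370),(548,515)],[(560,84),(500,512)])]:
    l=plane(c,F(L),.04);r=plane(c,F(Rr),.04);m=(l+r)/2
    d=m[0]-m[-1];print(n,"mids",m[:,:2].round(4).tolist(),"yaw",np.degrees(np.arctan2(d[1],d[0])).round(2),"width",(np.linalg.norm(l-r,axis=1)).round(4))
    for nm,q in(("L",l),("R",r)): e=q[0]-q[-1];print(nm,np.degrees(np.arctan2(e[1],e[0])).round(2))
    p=plane(c,F(pl),.04);print("plates",p.round(4).tolist(),np.linalg.norm(p[0]-p[1]),"centre",p.mean(0).round(4))
# outer base / screws
sc=plane(w,W([(121,255),(236,267),(124,357),(235,367)]),.010);print("screws w",sc.round(4)[:,:2].tolist(),sc.mean(0).round(4))
s2=plane(t,T([(495,244),(608,257),(477,350),(595,360)]),.010);print("screws t",s2.round(4)[:,:2].tolist(),s2.mean(0).round(4))
for i,j in zip(W([(121,255),(236,267),(124,357),(235,367)]),T([(495,244),(608,257),(477,350),(595,360)])):print(cross(w,i,t,j)[0].round(4))
for i,j in zip(W([(102,247),(108,398),(197,257)]),T([(498,222),(468,365),(590,226)])):print("walltop",cross(w,i,t,j)[0].round(4))
E
```

```text
w mids [[0.5728, 0.3355], [0.5169, 0.3434], [0.4576, 0.3509], [0.4014, 0.3594]] yaw -7.93 width [0.035  0.0354 0.0365 0.0357]
L -8.04
R -7.82
plates [[0.5729, 0.3355, 0.04], [0.4011, 0.3592, 0.04]] 0.17343201165633723 centre [0.487  0.3474 0.04  ]
t mids [[0.5712, 0.3369], [0.5138, 0.3418], [0.4559, 0.3509], [0.3997, 0.3583]] yaw -7.11 width [0.0364 0.0372 0.0417 0.0385]
L -7.46
R -6.77
plates [[0.5712, 0.3358, 0.04], [0.3986, 0.3583, 0.04]] 0.1741051823832722 centre [0.4849 0.3471 0.04  ]
screws w [[0.5116, 0.3674], [0.5055, 0.3206], [0.4679, 0.3735], [0.4623, 0.3263]] [0.4868 0.3469 0.01  ]
screws t [[0.5112, 0.3687], [0.5046, 0.3219], [0.4673, 0.3756], [0.4619, 0.327]] [0.4862 0.3483 0.01  ]
[0.5114 0.3689 0.0076]
[0.505  0.3221 0.0064]
[0.4673 0.3756 0.0069]
[0.462  0.327  0.0087]
walltop [0.5174 0.3636 0.0315]
walltop [0.4578 0.3725 0.0342]
walltop [0.5137 0.3254 0.0369]
```

The cradle centre is (0.487, 0.3474) at yaw −7.9°, with inner width 36 mm, plates 173.5 mm apart, and both views agreeing to about 2 mm. I'll move above it and stop for a check.

```bash
python3 -m pendant '[[0.0135,0.155,0,0,0,-0.018],[0.0135,0.155,0,0,0,-0.018],[0.0135,0.155,0,0,0,-0.018],[0.0135,0.155,0,0,0,-0.018],[0,0,0,0,0,0],[0,0,-0.12,0,0,0],[0,0,-0.12,0,0,0],[0,0,-0.12,0,0,0],[0,0,-0.12,0,0,0],[0,0,0,0,0,0]]'
python3 - <<'E'
from h import *
o=ctrl.get_obs();p=np.array(o["eef_pos"]);print(p.round(4),2*np.degrees(np.arctan2(o["eef_rot"][2],o["eef_rot"][1])))
s=camera("scene");np.save("sh.npy",s,allow_pickle=True);g=cv2.cvtColor(s["color"],6).astype(np.float32)
y=np.radians(-7.9);u=np.array([np.cos(y),np.sin(y),0])
for a in(-4,-2,0,2,4):
    v=u*np.cos(np.radians(a))-np.array([0,0,np.sin(np.radians(a))])
    q=project(s,p+[0,0,.0444]+np.outer(np.arange(-.085,.0851,.005),v)).astype(np.float32)
    print(a,cv2.remap(g,q[:,:1],q[:,1:],1)[:,0].astype(int))
E
```

```text
time_s: 22.15
eef_pos: [0.4869, 0.3452, 0.0792]
eef_rot: [0.001, 0.998, -0.07, -0.002]
wrist_force: [0.1, -0.1, -0.1]
opening: 0.117
grasp_force: 58.8
[0.4869 0.3452 0.0792] -7.9896886887720795
-4 [216 216 174 152 162 168 160 113 111 112 114 113 113 117 114 114 107  79
 109 118 112  76  41  33  31  31  30  31  31  39  31  32  78 124  96]
-2 [215 201 159 160 202 205 173 109 112 113 113 114 113 115 113 114 106  79
 109 118 112  74  41  32  31  29  32  30  31  35  34  29  31  43  47]
0 [215 158 159 197 227 228 119 111 110 111 111 114 111 114 113 114 105  79
 110 119 112  73  41  34  31  31  33  30  32  32  36  31  30  34  31]
2 [174 162 171 237 239 167 106 112 110 110 111 114 110 113 112 113 105  79
 110 118 112  70  41  35  31  34  31  32  32  30  26  34  35  33  31]
4 [155 159 236 245 212 110 106 109 108 110 111 112 111 113 111 113 105  79
 110 118 113  68  39  33  31  29  27  34  37  30  32  32  33  34  35]
```

```bash
python3 -m pendant '[[0.002,0.011,0,0,0,0],[0,0,-0.08,0,0,0],[0,0,-0.08,0,0,0],[0,0,-0.08,0,0,0],[0,0,-0.08,0,0,0],[0,0,-0.06,0,0,0],[0,0,-0.04,0,0,0],[0,0,-0.02,0,0,0],[0,0,-0.01,0,0,0],[0,0,0,0,0,0]]'
```

```text
time_s: 23.45
eef_pos: [0.489, 0.3501, -0.0083]
eef_rot: [-0.0, 0.998, -0.069, 0.0]
wrist_force: [0.2, -0.1, -0.7]
opening: 0.112
grasp_force: 58.8
```

```bash
python3 -m pendant '[[-0.005,-0.01,-0.005,0,0,0],[0,0,-0.005,0,0,0],[0,0,-0.005,0,0,0],[0,0,-0.004,0,0,0],[0,0,0,0,0,0],[0,0,0,0,0,0],[0,0,0,0,0,0],[0,0,0,0,0,0],[0,0,0,0,0,0],[0,0,0,0,0,0]]'
```

```text
time_s: 24.7
eef_pos: [0.4878, 0.348, -0.012]
eef_rot: [0.0, 0.998, -0.069, 0.0]
wrist_force: [-2.8, -1.4, 5.7]
opening: 0.118
grasp_force: 59.3
```

Light contact (5.7 N) at the expected height. I'll release and rise.

```bash
python3 -m pendant '[[0,0,0,0,0,0],[0,0,0,0,0,0],[0,0,0,0,0,0],[0,0,0,0,0,0],[0,0,0,0,0,0],[0,0,0.05,0,0,0],[0,0,0.1,0,0,0],[0,0,0.2,0,0,0],[0,0,0.25,0,0,0],[0,0,0.25,0,0,0]]' -0.3
python3 -m pendant '[[-0.1,0,0.1,0,0,0],[0,0,0,0,0,0],[0,0,0,0,0,0],[0,0,0,0,0,0],[0,0,0,0,0,0],[0,0,0,0,0,0],[0,0,0,0,0,0],[0,0,0,0,0,0],[0,0,0,0,0,0],[0,0,0,0,0,0]]'
python3 - <<'E'
from h import *
C=np.array([.4868,.3474,.032]);y=np.radians(-7.9);u=np.array([np.cos(y),np.sin(y),0]);n=np.array([-np.sin(y),np.cos(y),0])
xs=np.arange(-95,96);ys=np.arange(-22,23)
def rect(c):
    P=C+xs[:,None,None]/1e3*u+ys[None,:,None]/1e3*n
    q=project(c,P.reshape(-1,3)).reshape(len(xs),len(ys),2).astype(np.float32)
    return cv2.cvtColor(cv2.remap(c["color"],q[...,0],q[...,1],1),6)
w=wrist();np.save("wf.npy",w,allow_pickle=True);print(ctrl.get_obs()["eef_pos"])
g=rect(w)
print("y",ys[::2])
for x in range(-90,91,9): print(x,g[x+95,::2])
j=22
print("along",g[5:40:1,j],g[150:,j])
E
```

```text
time_s: 25.95
eef_pos: [0.4879, 0.3481, 0.1609]
eef_rot: [-0.0, 0.998, -0.069, 0.001]
wrist_force: [0.5, -0.6, -0.8]
opening: 0.349
grasp_force: 0.0
time_s: 27.2
eef_pos: [0.4677, 0.348, 0.1776]
eef_rot: [-0.0, 0.998, -0.069, 0.0]
wrist_force: [-0.2, -0.1, 1.0]
opening: 0.352
grasp_force: 0.0
[0.46771465 0.34797662 0.17762804]
y [-22 -20 -18 -16 -14 -12 -10  -8  -6  -4  -2   0   2   4   6   8  10  12
  14  16  18  20  22]
-90 [195 200 131  57  56  55  56  56  57  56  56  55  58  59  57  57  57  60
  58  56  71 192 220]
-81 [171 195 149  95 148 160 160 160 161 191 177 111 111 153 166 176 176 177
 211 166 104 205 227]
-72 [123 124 107 189 226 224 224 221 156 140 180 194 164 132 187 224 222 222
 228 224 174 199 228]
-63 [ 93 104  95 129 215 228 224 222 155 141 179 194 163 128 185 225 221 216
 218 227 173 179 223]
-54 [ 90  94  89  94  98  96 151 226 157 142 180 194 159 125 183 226 223 218
 219 222 173 179 216]
-45 [ 89  94  87  94  99  98 100  97  83  91 153 188 160 130 188 226 222 219
 220 221 176 178 212]
-36 [ 97  96  85  92  96 101 109 110  84  79  88  86  87  87 182 171 171 219
 22
[... 1007 characters left out ...]
148 139 113 154 161 156 156 108 114 127 133 125  99 132 158 160 154
 152 152 130 110 151]
72 [137 149 177 108 148 158 157 156 111 113 125 131 123 100 135 157 161 155
 153 156 139 105 149]
81 [208 227 220 174 227 227 208 169 158 158 152 153 154 155 153 155 161 155
 153 158 134 101 149]
90 [106 116 120 120 119 118 118 116 118 120  96  75  79  74  76  78  75  76
  74  75  75  74  75]
along [ 55  51  51  51  53  60  78  91  94 111 152 196 217 212 195 187 191 192
 194 194 195 195 195 195 197 196 194 194 194 194 193 193 194 193 192] [134 135 135 134 135 134 134 134 133 133 134 133 134 131 132 131 132 131
 132 129 127 138 150 152 152 153 153 152 153 137  99  62  56  70  73  75
  74  79  94  94  93]
```

The rod lies straight along the cradle's axis, from −77 to +76 mm and within 1 mm sideways. Floor is visible beside it all along and the gripper is clear above, so I'm handing in.

```bash
python3 -c "
from bench import ctrl
print(ctrl.hand_in())"
```

```text
the job is handed in; nothing more can be done
None
```

The shaft went from the rack to the V-blocks, was released there and taken again by its middle, and now lies flat and centred in the inspection cradle; I handed the job in at about 27 s with the gripper clear, and the first grasp missed because the fingers are about 34 mm shorter than stated.

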